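# Set and lock the banding guide over a mug's green band

### The arm

A 7-joint arm with a two-finger parallel gripper is mounted at the origin on the work surface. World frame = base frame: x ahead of the robot, y to its left, z up, the work surface at z = 0. Lengths are in m, angles in rad, forces in N, time in s.
With the tool pointing down it reaches from about 0.4 to 0.85 m from the base axis. Payload 10.4 kg.
Tool frame: the origin (TCP) lies between the finger pads; the fingertips stand 19 mm ahead of it and the grasp point (between the pads) is the TCP (manip.tips_ahead is the distance from the TCP to the fingertips, in m); z points along the fingers, y is the line along which they close (so a half turn about z gives the same grasp; the last joint's range is limited). The gripper opens to 85 mm and grips with 20 to 120 N. Pads are 22 mm wide; open, the fingers measure 114 mm over their backs; the gripper's body (76 mm by 85 mm) begins 54 mm behind the grasp point. The pads swing forward as they close: fully open they stand 13 mm farther back than shut.
Start: joints at [-1.319, 0.332, -0.065, 1.46, 0.022, 1.35, -0.088], TCP at [0.17, 0.602, 0.225] pointing down, gripper open.
Joint ranges: [-2.6, 2.6], [-0.5, 2.12], [-1.47, 1.34], [0.16, 2.42], [-1.27, 4.41], [0.06, 2.06], [-2.6, 2.6]. Speed limits (rad/s): [2.22, 2.22, 2.79, 2.79, 3.14, 3.14, 3.14].

### API

Orientations are given as a unit quaternion [x, y, z, w].
In Python, from workcell import manip, viewer gives the robot as it stands.
- The arm moves only by the tool arm_command, never from a script. Its argument "series" is text: rows parted by semicolons, each of 5 numbers parted by spaces: the closure, from 0 (fully open) to 1 (shut), then the shift along the tool's x, y, z normalised to -1 to 1, where 1 is 0.4 m, then the turn about the tool's z normalised to -1 to 1, where 1 is 180 degrees. In form: jaw tx ty tz spin; .... A call has exactly 10 rows; each row shifts and turns the commanded pose from where the row before left it, along the tool's axes as they then stand; what a row does not reach is not made up. A row lasts 1/8 s, in which the tool goes at most 62.5 mm and 10.7 degrees, less where a joint would pass 70% of its speed; a pose out of reach is approached as far as the arm can. A call with a number of a shift or a turn outside -1 to 1 is refused whole. A call with a gripper value outside its range is refused whole. The fingers move at their own pace and stop on an object; "newtons" is the grip in N (left out, the last holds). Time passes only in rows, so rows that do not move let the fingers close, or fill a call up. It gives the time, the measured TCP pose, the force, the opening and the grip force at its end, in the units of the state.
- manip.get_obs(): the state, without advancing time (a new reading comes with each control period).
- viewer.camera(name): name is "side" or "top" or "wrist"; returns a dict with "pixels" (480x640x3 uint8, red, green, blue), "intrinsics" (3x3 intrinsics, pixels), "extrinsics" (4x4, takes a point from world to camera coordinates). Camera axes: x right, y up, looking along -z (the intrinsics and any distortion apply to the point x, -y, -z); pixel columns grow to the right and rows downward; lengths in m; the calibration is good to about 2 mm. A picture is of the moment at which its call begins. There is no depth.
- manip.hand_in(): hands the job in; it is judged then, once.
The state is a dict: "clock": time; "joint_pos": joint angles; "joint_velocities": joint speeds; "tau": joint torques, N m; "position": TCP position; "ee_rot": TCP orientation; "ft_force": force on the tool from outside, world axes, zero at the start; "torque": the same for the moment, N m; "grip_width": opening from 0.0 (shut) to 1.0 (fully open); "grasp_force": force on a finger pad.
Only numpy, scipy, OpenCV 4.12 (cv2) and the standard library are available. Lean on these libraries where they do the work, as an engineer would, in place of code of your own. Each camera call takes 0.05 s, during which the arm holds its last target. There are 200 camera calls.

### The job

The guide carriage on the mug-banding jig is clamped in the wrong place. Loosen its orange clamp knob (counter-clockwise), slide the carriage along its rail until the red pointer stands over the middle of the mug's green band, then turn the knob clockwise to its stop so that the carriage is locked there. Leave the two paint pots and the brush cup standing where they are.

Things in the scene. Friction and masses are not known exactly. Their poses are not given: they have to be found in the camera images.
- knob_grip (a point): Grip point of the orange clamp knob, a bar 46 mm long, 12 mm thick, 30 mm high on a steel boss (22 mm diameter). The knob's axis leans 35 degrees from vertical, along the rail to its -y end (the robot's right). The point is on the axis, 6 mm below the bar's top, 105 mm above the table. z: outward along the axis (up and right); x: along the bar; y: across its 12 mm; the frame turns with the knob.
- wrist_rest (a point): Middle of the lower right (-y) edge of the black wrist rest (64 x 62 x 12 mm) that the carriage holds above the knob: it is 85 mm higher than the knob's grip point and 25 mm farther to +y, so a vertical gripper does not fit; approach along the knob's axis. Axes as the jig's.
- clamp_knob (a joint): Angle of the orange clamp knob (rad), 0 to 1.4, stops at both ends. 0 = fully clockwise (seen from above the knob) = tight; it grows counter-clockwise. The clamp grips the rail below about 0.45 and the carriage is free above 0.5; tightening takes up to 0.35 N m. At 0.7 the bar points up the slope, along the rail.
- carriage (a joint): Position of the blue carriage along its rail (m), 0 to 0.17. It grows towards the jig's +y end (to the robot's left). It carries knob, wrist rest, arm and pointer; when free it takes about 3 N to slide, for instance by the gripped knob.
- pointer_tip (a point): Tip of the red conical pointer (8 mm rod), which hangs from the carriage's arm, about 6 mm above the mug's top. Axes as the jig's: y along the rail, z up.
- green_band (a point): Centre, on the mug's axis, of the green band (10 mm wide ring, radius 39 mm). y runs along the mug's axis, parallel to the rail; z up. The pointer is over the band when its tip has y = 0 in this frame. The cream mug (82 mm diameter, 98 mm long) is held on a level spindle, foot to -y; its thin purple band 45 mm farther along +y is not the one meant. The handle points away from the robot.
- jig: Plywood base board of the jig, fixed to the table, 220 x 440 x 18 mm; origin on the table, 10 mm beyond the middle of the board; x away from the robot, y along the rail. The aluminium rail (30 mm wide, its top 38 mm above the table) runs along y at x = -60 mm; the knob stands over the rail.
- purple_pot: Loose purple paint pot with black cap, 44 mm diameter, 63 mm high, standing on the table; origin at the centre of its underside. Bystander.
- red_pot: Loose red paint pot with black cap, 44 mm diameter, 63 mm high; origin at the centre of its underside. Bystander.
- brush_cup: Loose yellow cup, 68 mm diameter and 85 mm high, with brushes standing in it up to 180 mm; origin at the centre of its underside. Bystander.

How it is judged:
By the outcome, as a careful person would: the job done as asked, in the order asked, and still so for the second after the job is handed in, with the robot touching nothing.
It also fails if it takes over 48 s, if anything falls off the work surface, if the arm or the gripper's body presses on something with over 40 N, if the wrist force passes 120 N, or if a joint passes its speed limit or range.

## Working session

There is one attempt and no reset: what is moved stays moved. The work goes in short steps, Python scripts to look and compute and a tool call to move; the robot and the scene stay as the last step left them, time stands still between calls to the robot, and variables do not carry over. Pictures are saved under pics/ and viewed, at most 10 in all, crops included, and the job is handed in when it is done.

Besides the shell and the picture viewer there is one more tool, called after "Emit:" by a JSON object that holds its "op" and its "data", one argument or row to a line. arm_command: Moves the arm, as the interface text tells. Scaled input: -1 to 1 covers 0.4 m each way for a shift and 180 degrees each way for a turn. Its arguments: {"type":"object","properties":{"series":{"type":"string"},"newtons":{"type":"number"}},"required":["series"]}

```bash
mkdir -p pics; cat > h.py <<'E'
import numpy as np, cv2
from workcell import manip, viewer
def snap(n,f):
    c=viewer.camera(n); cv2.imwrite(f'pics/{f}.png',c['pixels'][:,:,::-1]); np.savez(f'pics/{f}.npz',K=c['intrinsics'],E=c['extrinsics']); return c
def ray(f,u,v):
    d=np.load(f'pics/{f}.npz');K,E=d['K'],d['E']
    p=np.linalg.solve(K,[u,v,1.]); p=np.array([p[0],-p[1],-p[2]])
    R=E[:3,:3]; return -R.T@E[:3,3], R.T@p
def at_z(f,u,v,z):
    o,d=ray(f,u,v); return o+d*(z-o[2])/d[2]
def tri(obs):
    A=np.zeros((3,3));b=np.zeros(3)
    for f,u,v in obs:
        o,d=ray(f,u,v);d=d/np.linalg.norm(d);P=np.eye(3)-np.outer(d,d);A+=P;b+=P@o
    x=np.linalg.solve(A,b)
    return x,[np.linalg.norm((np.eye(3)-np.outer(d/np.linalg.norm(d),d/np.linalg.norm(d)))@(x-o)) for o,d in (ray(*q) for q in obs)]
def proj(f,X):
    d=np.load(f'pics/{f}.npz');p=d['E'][:3,:3]@X+d['E'][:3,3];q=d['K']@[p[0],-p[1],-p[2]];return q[:2]/q[2]
E
python3 - <<'E'
from h import *
for n in ['side','top']:
    c=snap(n,n+'0'); print(n,c['intrinsics'].tolist(),c['extrinsics'].round(3).tolist())
print(manip.get_obs())
E
```

```text
side [[527.3375598429462, 0.0, 314.840340388768], [0.0, 527.3375598429462, 235.39692612249004], [0.0, 0.0, 1.0]] [[0.916, -0.401, -0.007, -0.518], [0.238, 0.531, 0.813, -0.266], [-0.322, -0.747, 0.582, -0.971], [0.0, 0.0, 0.0, 1.0]]
top [[459.975157962135, 0.0, 317.1548481938664], [0.0, 459.975157962135, 236.8481566670147], [0.0, 0.0, 1.0]] [[-0.012, -1.0, 0.001, 0.031], [0.999, -0.012, 0.042, -0.551], [-0.042, 0.001, 0.999, -0.966], [0.0, 0.0, 0.0, 1.0]]
{'clock': 0.1, 'joint_pos': array([-1.31860529,  0.3327967 , -0.06468908,  1.46084389,  0.02161622,
        1.34991298, -0.08850839]), 'joint_velocities': array([-1.37075258e-03, -2.19911899e-03, -1.41334540e-03, -2.37613640e-03,
        9.57308301e-04,  3.11765861e-05,  3.26134243e-04]), 'tau': array([ 1.87364043e-03, -6.26752925e+01,  4.94894420e-02, -3.92430317e+01,
        1.64003461e-02,  7.01385216e-03, -5.73167063e-05]), 'position': array([0.1695134 , 0.60121807, 0.22430937]), 'ee_rot': array([ 1.36961746e-01,  9.90576135e-01, -6.30681769e-04, -4.83762796e-05]), 'ft_force': array([-0.29546359, -0.73013469,  0.04183535]), 'torque': array([-0.03609344, -0.02884825,  0.00708953]), 'grasp_force': 0.0, 'grip_width': 0.9967956587409205}
```

View pics/side0.png

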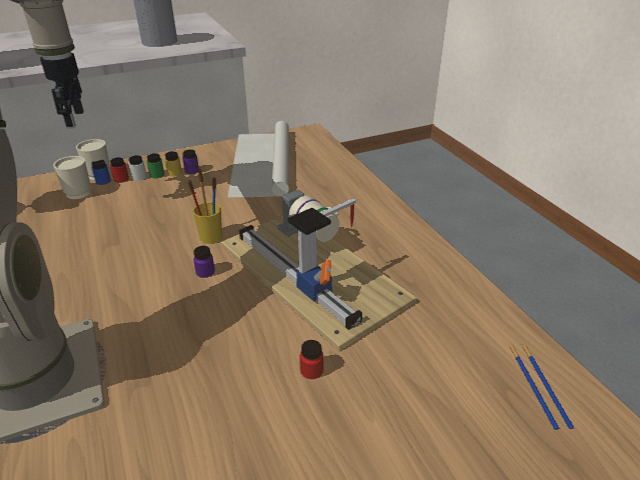

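View pics/top0.png

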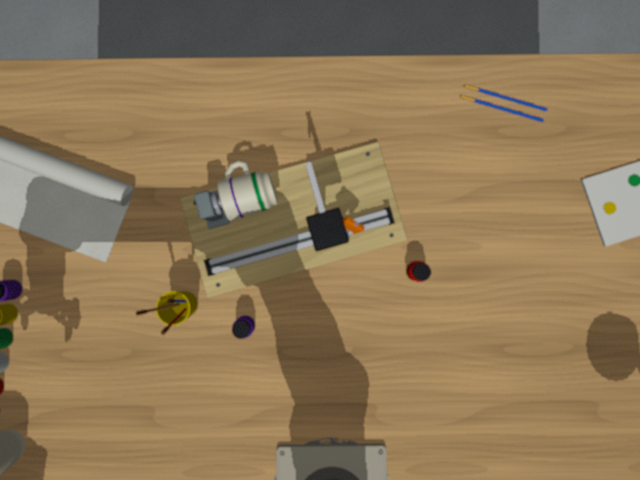

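The side view shows the jig with the knob near (326,270) and the red pointer tip near (352,226). In the top view the board corners are near (181,197), (378,142), (405,240) and (210,297), with the knob near (353,226). I'll enlarge both.

```bash
python3 - <<'E'
import cv2
a=cv2.imread('pics/top0.png')[132:302,175:425]; cv2.imwrite('pics/topc.png',cv2.resize(a,None,fx=3.2,fy=3.2,interpolation=cv2.INTER_CUBIC))
a=cv2.imread('pics/side0.png')[185:335,225:425]; cv2.imwrite('pics/sidec.png',cv2.resize(a,None,fx=4,fy=4,interpolation=cv2.INTER_CUBIC))
E
```

```text
(no output)
```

View pics/topc.png

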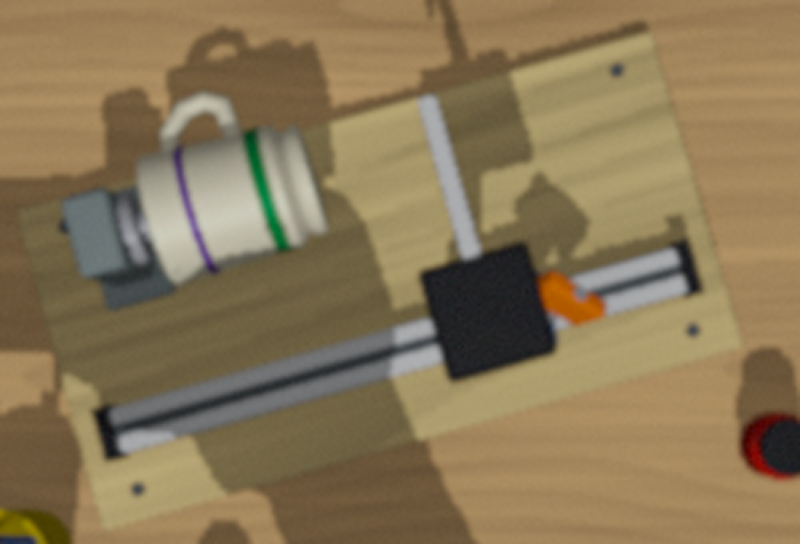

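View pics/sidec.png

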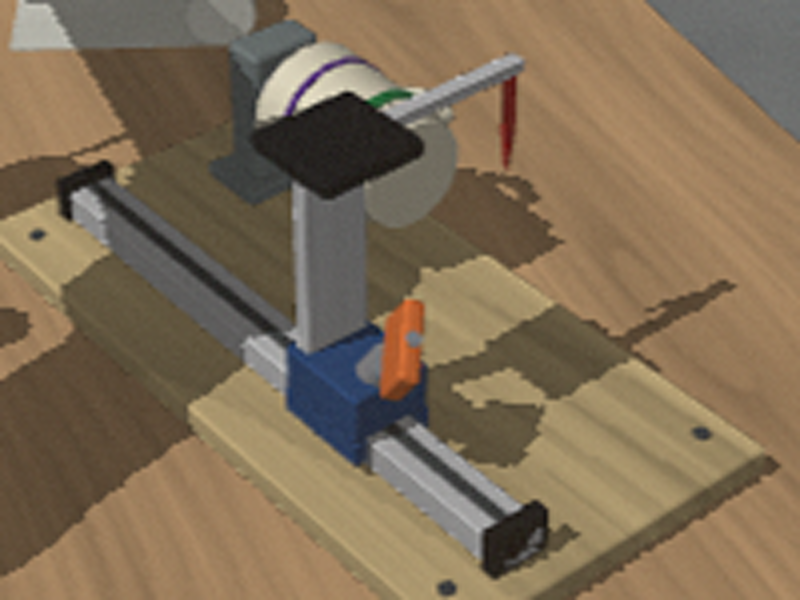

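The crops show these features:
- **Top crop:** board corners, rail end caps (110,432) and (687,268), and the green band from (252,132) to (282,248). The arm ends at (430,97), the rest's right edge runs (525,245)–(555,352), and the knob is at about (570,297).
- **Side crop:** pointer tip (507,167), knob bar top (415,340), and blue block corners.

Moves can only shift and spin the tool, so it stays vertical. I plan to push the bar's low end with one finger of an open gripper, which keeps the body clear of the rest. Next I'll compute positions.

```bash
cat >> h.py <<'E'
T=lambda U,V:('top0',(U+.5)/3.2-.5+175,(V+.5)/3.2-.5+132)
S=lambda U,V:('side0',(U+.5)/4-.5+225,(V+.5)/4-.5+185)
E
python3 - <<'E'
from h import *
np.set_printoptions(precision=4,suppress=True)
c=[at_z(*T(*p),.018) for p in [(20,210),(651,27),(741,346),(105,526)]]
print('corners',np.array(c)); print([np.linalg.norm(c[i]-c[(i+1)%4]) for i in range(4)])
l=at_z(*T(110,432),.042);r=at_z(*T(687,268),.042);print('rail caps',l,r,np.linalg.norm(l-r))
ey=(c[0]+c[3]-c[1]-c[2]);ey/=np.linalg.norm(ey);ey2=(l-r)/np.linalg.norm(l-r);print('ey',ey,ey2)
ey=ey+ey2;ey/=np.linalg.norm(ey);ex=np.array([ey[1],-ey[0],0]);m=np.mean(c,axis=0);m[2]=0
O=m+.01*ex;print('O',O,'ex',ex,'yaw',np.degrees(np.arctan2(ex[1],ex[0])))
J=lambda p:np.array([(p-O)@ex,(p-O)@ey,p[2]])
print('caps J',J(l),J(r))
rest=[J(at_z(*T(*p),.202)) for p in [(423,272),(525,245),(555,352),(455,380)]];print('rest J',np.array(rest))
print('band J',[J(at_z(*T(*p),z)) for z in(.10,.12) for p in [(252,132),(282,248)]])
print('arm end',J(at_z(*T(430,97),.21)),J(at_z(*T(469,250),.21)))
# side ray ∩ plane jig y
def sy(U,V,y):
    o,d=ray(*S(U,V));t=(y-(o-O)@ey)/(d@ey);return J(o+d*t)
def sx(U,V,x):
    o,d=ray(*S(U,V));t=(x-(o-O)@ex)/(d@ex);return J(o+d*t)
ya=(rest[0][1]+rest[1][1])/2
print('tip',sy(507,167,ya),'armend',sy(522,60,ya))
print('knob top ctr', tri([T(570,297),S(413,340)])[1],J(tri([T(570,297),S(413,340)])[0]), 'J sx',sx(413,340,-.06))
for p in [(358,405),(358,464),(289,345),(289,405),(428,375)]: print('block',p,[sx(*p,x) for x in(-.085,-.06,-.035)])
for p,z in [((243,327),.063),((419,271),.063),((175,308),.04)]: print(J(at_z('top0',*p,z)))
np.savez('jig.npz',O=O,ex=ex,ey=ey)
E
```

```text
corners [[ 0.6387  0.3118  0.018 ]
 [ 0.7559 -0.1079  0.018 ]
 [ 0.5429 -0.1635  0.018 ]
 [ 0.4299  0.2561  0.018 ]]
[np.float64(0.43580767771303264), np.float64(0.22021123537187934), np.float64(0.4345144043248366), np.float64(0.21619842300519676)]
rail caps [0.4918 0.247  0.042 ] [ 0.5928 -0.125   0.042 ] 0.38550554255490554
ey [-0.2645  0.9644  0.    ] [-0.2618  0.9651  0.    ]
O [0.6015 0.0768 0.    ] ex [0.9648 0.2632 0.    ] yaw 15.258083768819025
caps J [-0.061   0.1931  0.042 ] [-0.0615 -0.1924  0.042 ]
rest J [[-0.0314 -0.0277  0.202 ]
 [-0.0325 -0.0842  0.202 ]
 [-0.092  -0.0837  0.202 ]
 [-0.0917 -0.0283  0.202 ]]
band J [array([0.0882, 0.0485, 0.1   ]), array([0.0151, 0.0501, 0.1   ]), array([0.0839, 0.0469, 0.12  ]), array([0.0125, 0.0484, 0.12  ])]
arm end [ 0.0568 -0.0569  0.21  ] [-0.0275 -0.0543  0.21  ]
tip [ 0.0545 -0.0559  0.131 ] armend [ 0.0622 -0.0559  0.1956]
knob top ctr [np.float64(0.0021911899379536567), np.float64(0.002191189937953582)] [-0.0598 -0.1102  0.1039] J sx [-0.06   -0.1138  0.1067]
block (358, 405) [array([-0.085 , -0.1004,  0.0685]), array([-0.06  , -0.0689,  0.0335]), array([-0.035 , -0.0374, -0.0016])]
block (358, 464) [array([-0.085 , -0.1   ,  0.0276]), array([-0.06  , -0.0684, -0.0095]), array([-0.035 , -0.0369, -0.0465])]
block (289, 345) [array([-0.085 , -0.0425,  0.0711]), array([-0.06  , -0.0082,  0.0363]), array([-0.035 ,  0.0262,  0.0014])]
block (289, 405) [array([-0.085 , -0.0406,  0.0282]), array([-0.06  , -0.0062, -0.0088]), array([-0.035 ,  0.0283, -0.0458])]
block (428, 375) [array([-0.085 , -0.1545,  0.1238]), array([-0.06  , -0.1257,  0.0916]), array([-0.035 , -0.0968,  0.0593])]
[-0.1964  0.155   0.063 ]
[-0.1861 -0.2144  0.063 ]
[-0.1232  0.2831  0.04  ]
```

Emit:
{"op": "arm_command", "data": {
  "series": "0 0 0 -0.08 -0.057; 0 0 0 -0.08 -0.057; 0 0 0 -0.05 -0.058; 0 -0.06 -0.14 0 0; 0 -0.06 -0.14 0 0; 0 -0.06 -0.14 0 0; 0 -0.06 -0.14 0 0; 0 -0.06 -0.14 0 0; 0 -0.06 -0.14 0 0; 0 -0.05 -0.14 0 0"
}}

```text
clock: 1.35
position: [0.4316, 0.2644, 0.3088]
ee_rot: [-0.132, 0.991, -0.0, -0.0]
ft_force: [1.5, 0.7, 0.4]
grip_width: 0.999
grasp_force: 0.0
```

```bash
cat >> h.py <<'E'
import os
if os.path.exists('jig.npz'):
    _j=np.load('jig.npz');O,ex,ey=_j['O'],_j['ex'],_j['ey']
    J=lambda p:np.array([(p-O)@ex,(p-O)@ey,p[2]])
    W=lambda q:O+q[0]*ex+q[1]*ey+np.array([0,0,q[2]])
def where():
    from scipy.spatial.transform import Rotation as R
    s=manip.get_obs();m=R.from_quat(s['ee_rot']).as_matrix()
    print('t',round(s['clock'],2),'TCP jig',J(s['position']).round(4),'tooly-in-jig deg',np.degrees(np.arctan2(m[:,1]@ex,m[:,1]@ey)).round(2),'z',m[:,2].round(3),'q',s['joint_pos'].round(2),'F',s['ft_force'].round(1))
E
python3 -c "
from h import *
where();print(manip.tips_ahead)"
```

```text
t 1.35 TCP jig [-0.1145  0.2258  0.3088] tooly-in-jig deg 0.05 z [-0. -0. -1.] q [-0.8   0.03  0.17  1.64 -0.01  1.47  1.2 ] F [1.5 0.7 0.4]
0.019
```

Emit:
{"op": "arm_command", "data": {
  "series": "0 -0.018 -0.144 0 0; 0 -0.018 -0.144 0 0; 0 0 -0.144 0 0; 0 0 -0.144 0 0; 0 0 -0.144 0 0; 0 0 -0.144 0 0; 0 0 -0.142 0 0; 0 0 0 0.12 0; 0 0 0 0.12 0; 0 0 0 0.12 0"
}}

```text
clock: 2.6
position: [0.5499, -0.1181, 0.1633]
ee_rot: [-0.132, 0.991, 0.0, -0.0]
ft_force: [1.4, 0.2, -0.6]
grip_width: 1.002
grasp_force: 0.0
```

```bash
python3 -c "
from h import *
where()
snap('side','side1')
a=cv2.imread('pics/side1.png')[130:330,240:440]; cv2.imwrite('pics/side1c.png',cv2.resize(a,None,fx=3,fy=3,interpolation=cv2.INTER_CUBIC))"
```

```text
t 2.6 TCP jig [-0.1011 -0.1745  0.1633] tooly-in-jig deg 0.05 z [-0.  0. -1.] q [-0.34  0.26  0.55  1.74 -0.14  1.19  2.09] F [ 1.4  0.2 -0.6]
```

View pics/side1c.png

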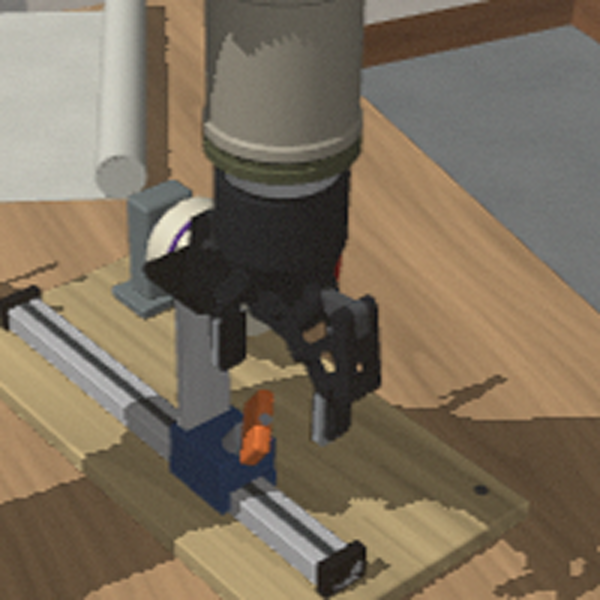

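The crop shows the left finger's tip near (228,368) and the right finger's near (325,440), both above and on the robot's side of the knob. I'll check the tip heights against the projection.

```bash
python3 -c "
from h import *
for y in(.0425,.05,.057):
  for z in (.144,.150,.157): print(y,z,*[(3*(proj('side1',W([-.101,-.1745+s*y,z]))-[240,130])).round() for s in(1,-1)])"
```

```text
0.0425 0.144 [233. 413.] [322. 483.]
0.0425 0.15 [233. 406.] [323. 475.]
0.0425 0.157 [233. 397.] [323. 466.]
0.05 0.144 [226. 408.] [331. 489.]
0.05 0.15 [226. 400.] [331. 482.]
0.05 0.157 [225. 392.] [332. 473.]
0.057 0.144 [219. 402.] [339. 495.]
0.057 0.15 [219. 395.] [339. 488.]
0.057 0.157 [219. 386.] [339. 479.]
```

```bash
python3 -c "
from h import *
f=lambda q:(3*(proj('side1',W(q))-[240,130])).round()
print(f([-.06,-.112,.105]), f([-.085,-.1,.07]), f([-.06,-.195,.04]))
for z in (.16,.17,.18,.19): print(z,*[[f([x,-.1745+s*.045,z]) for x in(-.112,-.09)] for s in (1,-1)])
where()"
```

```text
[262. 419.] [222. 466.] [342. 558.]
0.16 [array([217., 399.]), array([244., 385.])] [array([312., 472.]), array([340., 457.])]
0.17 [array([217., 386.]), array([244., 372.])] [array([313., 459.]), array([340., 444.])]
0.18 [array([216., 373.]), array([244., 360.])] [array([313., 446.]), array([341., 431.])]
0.19 [array([216., 360.]), array([244., 347.])] [array([313., 433.]), array([342., 418.])]
t 2.65 TCP jig [-0.104 -0.173  0.157] tooly-in-jig deg 0.03 z [-0.009  0.    -1.   ] q [-0.34  0.26  0.55  1.75 -0.14  1.18  2.09] F [-3.2 -0.  -6.2]
```

Emit:
{"op": "arm_command", "data": {
  "series": "0.5 0 0.024 0 0; 0.5 0 0.024 0 0; 0.5 0 0 0 0; 0.5 0 0 0 0; 0.5 0 0 0.04 0; 0.5 0 0 0.04 0; 0.5 0 0 0.04 0; 0.5 0 0 0.04 0; 0.5 0 0 0 0; 0.5 0 0 0 0"
}}

```text
clock: 3.9
position: [0.5454, -0.0998, 0.1012]
ee_rot: [-0.132, 0.991, -0.0, 0.0]
ft_force: [0.5, 0.0, 0.7]
grip_width: 0.499
grasp_force: 0.0
```

```bash
python3 -c "
from h import *
where()
snap('side','side2')
a=cv2.imread('pics/side2.png')[180:320,260:400]; cv2.imwrite('pics/side2c.png',cv2.resize(a,None,fx=4,fy=4,interpolation=cv2.INTER_CUBIC))
f=lambda q:(4*(proj('side2',W(q))-[260,180])).round()
p=J(manip.get_obs()['position'])
for d in(-.02,0,.02): print(d,[f(p+[0,s*.028,-d]) for s in(1,-1)])"
```

```text
t 3.9 TCP jig [-0.1006 -0.1556  0.1012] tooly-in-jig deg 0.05 z [ 0. -0. -1.] q [-0.35  0.3   0.53  1.82 -0.17  1.06  2.08] F [0.5 0.  0.7]
-0.02 [array([226., 382.]), array([302., 442.])]
0 [array([226., 414.]), array([301., 474.])]
0.02 [array([226., 445.]), array([300., 505.])]
```

View pics/side2c.png

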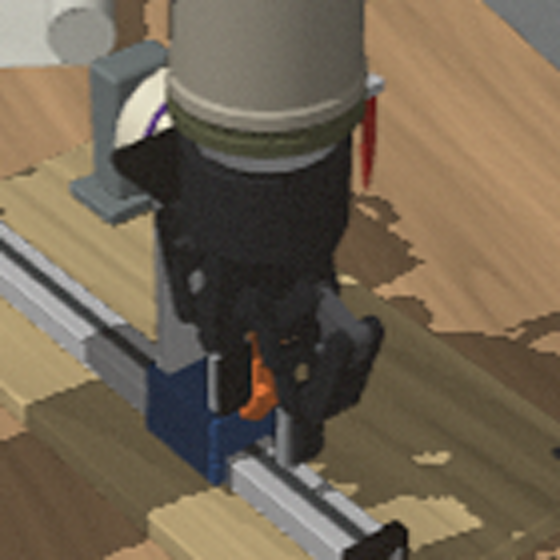

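The crop shows the left finger's tip near (232,412), in front of the orange bar at (262,395). The tips sit about level with the TCP at this opening. I'll go lower and push the bar's low end away from the robot.

Emit:
{"op": "arm_command", "data": {
  "series": "0.5 0 0 0.03 0; 0.5 0 0 0.028 0; 0.5 -0.015 0 0 0; 0.5 -0.01 0 0 0; 0.5 -0.01 0 0 0; 0.5 -0.01 0 0 0; 0.5 -0.01 0 0 0; 0.5 -0.01 0 0 0; 0.5 0 0 0 0; 0.5 0 0 0 0"
}}

```text
clock: 5.2
position: [0.5667, -0.0963, 0.076]
ee_rot: [-0.131, 0.991, -0.001, -0.004]
ft_force: [-9.5, -10.3, -5.7]
grip_width: 0.497
grasp_force: 7.8
```

```bash
python3 -c "
from h import *
where()
snap('side','side3')
a=cv2.imread('pics/side3.png')[220:320,280:380]; cv2.imwrite('pics/side3c.png',cv2.resize(a,None,fx=5,fy=5,interpolation=cv2.INTER_CUBIC))"
```

```text
t 5.2 TCP jig [-0.0791 -0.1578  0.076 ] tooly-in-jig deg 0.2 z [-0.007 -0.003 -1.   ] q [-0.34  0.39  0.51  1.78 -0.21  1.03  2.09] F [ -9.5 -10.3  -5.7]
```

View pics/side3c.png

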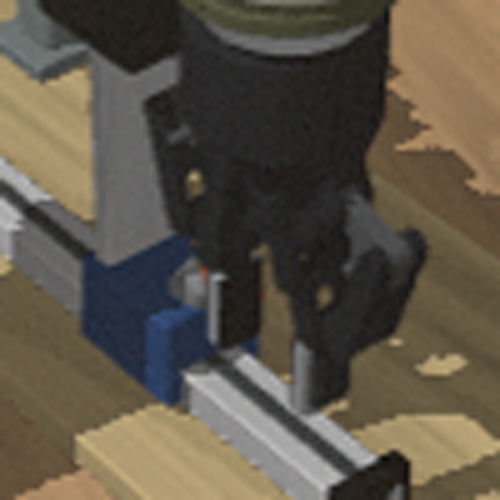

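The crop shows the finger against the bar, which is mostly hidden behind it. The finger's position suggests a knob angle of about 0.6 rad, so I'll push a little more, then back off and look.

Emit:
{"op": "arm_command", "data": {
  "series": "0.5 -0.008 0 0 0; 0.5 -0.008 0 0 0; 0.5 -0.008 0 0 0; 0.5 0 0 0 0; 0.5 0 0 0 0; 0.5 0.03 0 0 0; 0.5 0.03 0 0 0; 0.5 0.02 -0.05 0 0; 0.5 0 -0.1 0 0; 0.5 0 -0.1 0 0"
}}

```text
clock: 6.5
position: [0.5755, -0.1959, 0.0788]
ee_rot: [-0.133, 0.991, 0.0, 0.001]
ft_force: [0.0, 0.5, -0.5]
grip_width: 0.502
grasp_force: 0.0
```

```bash
python3 -c "
from h import *
where()
snap('side','side4');snap('top','top4')
a=cv2.imread('pics/side4.png')[200:320,260:380]; a=cv2.resize(a,(480,480),interpolation=cv2.INTER_CUBIC)
b=cv2.imread('pics/top4.png')[170:270,320:400]; b=cv2.resize(b,(320,400),interpolation=cv2.INTER_CUBIC)
c=np.zeros((480,800,3),np.uint8);c[:,:480]=a;c[:400,480:]=b;cv2.imwrite('pics/m4.png',c)"
```

```text
t 6.5 TCP jig [-0.0968 -0.2562  0.0788] tooly-in-jig deg -0.01 z [ 0.002  0.    -1.   ] q [-0.17  0.45  0.54  1.7  -0.26  1.06  2.29] F [ 0.   0.5 -0.5]
```

View pics/m4.png

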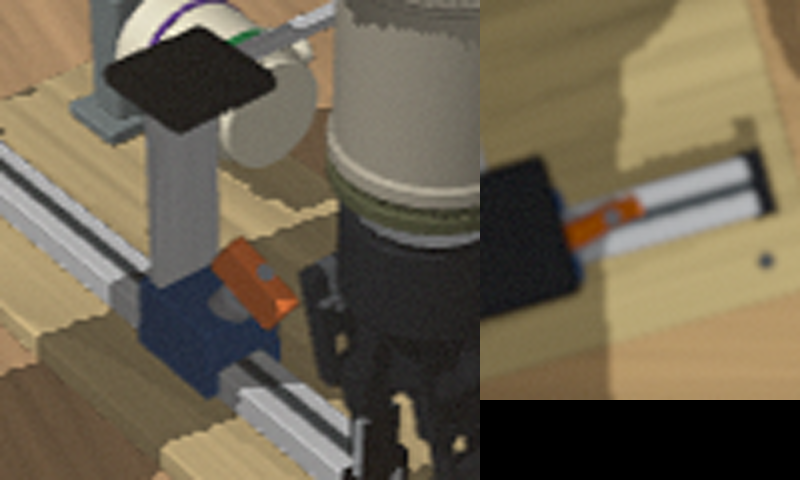

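The picture shows the bar now lying along the rail, slightly past 0.7 rad, so the carriage is free. Next I push on the bar's lower end towards +y, stopping short of the target.

Emit:
{"op": "arm_command", "data": {
  "series": "0.5 -0.095 0.02 0 0; 0.5 0 0.085 0 0; 0.5 0 0.085 0 0; 0.5 0 0.035 0 0; 0.5 0 0.035 0 0; 0.5 0 0.035 0 0; 0.5 0 0.035 0 0; 0.5 0 0.035 0 0; 0.5 0 0.035 0 0; 0.5 0 0 0 0"
}}

```text
clock: 7.85
position: [0.569, -0.0287, 0.0775]
ee_rot: [-0.134, 0.991, 0.001, -0.001]
ft_force: [0.4, -0.4, 0.3]
grip_width: 0.503
grasp_force: 0.0
```

```bash
python3 -c "
from h import *
where()
snap('side','side5');snap('top','top5')
a=cv2.imread('pics/side5.png')[180:300,250:370]; a=cv2.resize(a,(480,480),interpolation=cv2.INTER_CUBIC)
b=cv2.imread('pics/top5.png')[150:270,240:320]; b=cv2.resize(b,(320,480),interpolation=cv2.INTER_CUBIC)
cv2.imwrite('pics/m5.png',np.hstack([a,b]))"
```

```text
t 7.85 TCP jig [-0.0592 -0.0932  0.0775] tooly-in-jig deg -0.09 z [-0.001  0.001 -1.   ] q [-0.44  0.37  0.5   1.8  -0.2   1.03  1.97] F [ 0.4 -0.4  0.3]
```

View pics/m5.png

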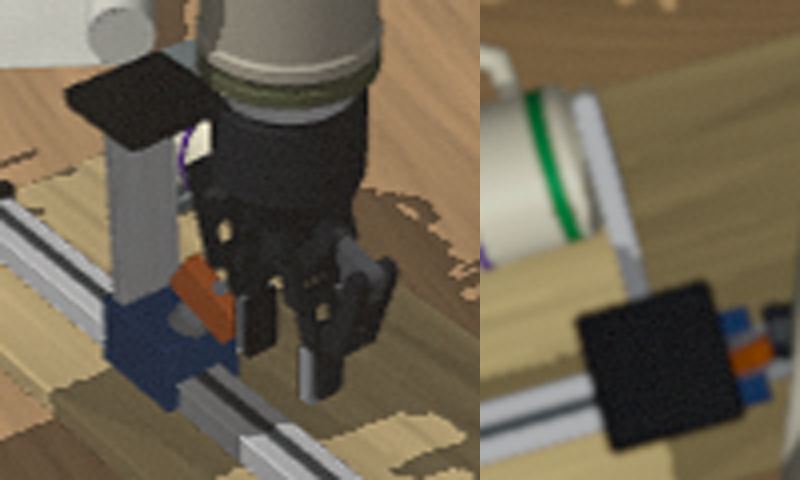

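```bash
python3 -c "
from h import *
M=lambda U,V,z:J(at_z('top5',240+(U-480+.5)/4-.5,150+(V+.5)/4-.5,z)).round(4)
for z in(.19,.2,.21):print(z,M(588,100,z),M(628,262,z))
for z in(.075,.085,.095):print(z,M(535,95,z),M(573,238,z))
print('rest',[M(*p,.202) for p in[(578,320),(705,284),(745,410),(618,450)]])
o,d=ray('top5',300,200);print('cam',J(o))
# colour-based band centroid
a=cv2.imread('pics/top0.png').astype(int);m=(a[:,:,1]>a[:,:,2]+35)&(a[:,:,1]>a[:,:,0]+20);m[:, :230]=0;m[:,290:]=0;m[:160]=0;m[220:]=0
v,u=np.nonzero(m);print(len(u));pts=np.array([J(at_z('top0',x,y,.10)) for x,y in zip(u,v)]);print(pts.min(0),pts.max(0),pts.mean(0))
x=pts[:,0]
for lo in np.arange(.01,.09,.01):
  k=(x>lo)&(x<=lo+.01)
  if k.any():print(round(lo,3),pts[k,1].mean().round(4),np.ptp(pts[k,1]).round(4))
"
```

```text
0.19 [0.0597 0.0196 0.19  ] [-0.0133  0.0221  0.19  ]
0.2 [0.0577 0.0191 0.2   ] [-0.0144  0.0215  0.2   ]
0.21 [0.0557 0.0185 0.21  ] [-0.0155  0.0209  0.21  ]
0.075 [0.0926 0.0509 0.075 ] [0.0184 0.0521 0.075 ]
0.085 [0.0905 0.0501 0.085 ] [0.0171 0.0512 0.085 ]
0.095 [0.0884 0.0493 0.095 ] [0.0158 0.0503 0.095 ]
rest [array([-0.0327,  0.0487,  0.202 ]), array([-0.0328, -0.0078,  0.202 ]), array([-0.0893, -0.0094,  0.202 ]), array([-0.0908,  0.0473,  0.202 ])]
cam [-0.10095412 -0.02570868  0.98788758]
139
[0.01476088 0.04670976 0.1       ] [0.08686391 0.05536181 0.1       ] [0.05004351 0.05119254 0.1       ]
0.01 0.0495 0.0061
0.02 0.0505 0.0069
0.03 0.0513 0.0075
0.04 0.0515 0.0075
0.05 0.0519 0.0069
0.06 0.0517 0.0069
0.07 0.0515 0.0061
0.08 0.0507 0.0053
```

The montage shows the arm end at (588,100) and the band from (535,95) to (573,238), so about 31 mm remain. I'll push 28 mm, then back off and measure in both views.

Emit:
{"op": "arm_command", "data": {
  "series": "0.5 0 0.014 0 0; 0.5 0 0.014 0 0; 0.5 0 0.014 0 0; 0.5 0 0.014 0 0; 0.5 0 0.014 0 0; 0.5 0 0 0 0; 0.5 0 -0.07 0 0; 0.5 0 -0.14 0 0; 0.5 0 -0.14 0 0; 0.5 0 0 0 0"
}}

```text
clock: 9.2
position: [0.599, -0.1446, 0.0781]
ee_rot: [-0.129, 0.992, -0.001, 0.0]
ft_force: [0.4, 0.7, -0.9]
grip_width: 0.498
grasp_force: 0.0
```

```bash
python3 -c "
from h import *
where()
snap('side','side6');snap('top','top6')
a=cv2.imread('pics/side6.png')[175:295,230:330]; a=cv2.resize(a,(500,600),interpolation=cv2.INTER_CUBIC)
b=cv2.imread('pics/top6.png')[160:280,235:295]; b=cv2.resize(b,(300,600),interpolation=cv2.INTER_CUBIC)
cv2.imwrite('pics/m6.png',np.hstack([a,b]))"
```

```text
t 9.2 TCP jig [-0.0607 -0.2129  0.0781] tooly-in-jig deg 0.43 z [ 0.001 -0.002 -1.   ] q [-0.25  0.47  0.53  1.68 -0.26  1.07  2.19] F [ 0.4  0.7 -0.9]
```

View pics/m6.png

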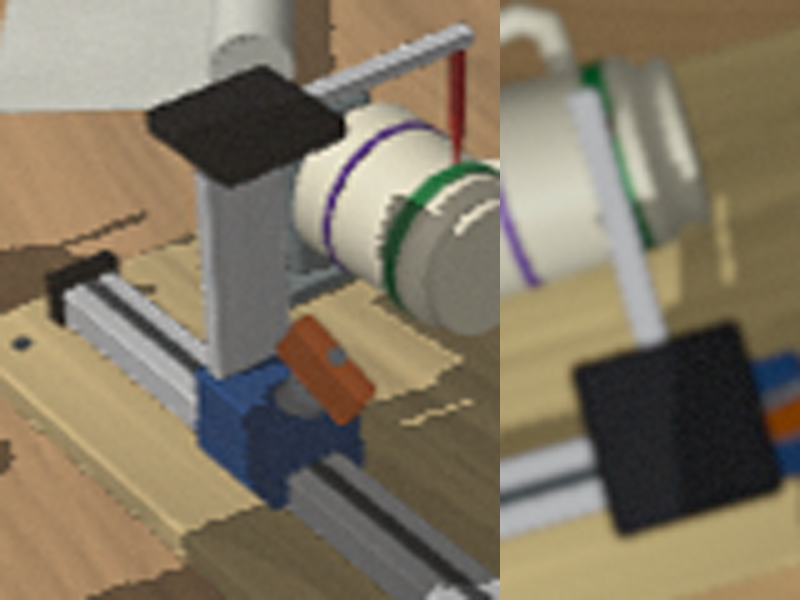

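```bash
python3 - <<'E'
from h import *
M=lambda U,V,z:J(at_z('top6',235+(U-500+.5)/5-.5,160+(V+.5)/5-.5,z)).round(4)
for z in(.195,.205):print(z,M(583,95,z),M(650,335,z),M(616,215,z))
print('rest',[M(*p,.202) for p in[(575,370),(735,323),(780,485),(622,535)]])
def sy(U,V,y):
    o,d=ray('side6',230+(U+.5)/5-.5,175+(V+.5)/5-.5);t=(y-(o-O)@ey)/(d@ey);return J(o+d*t).round(4)
def sx(U,V,x):
    o,d=ray('side6',230+(U+.5)/5-.5,175+(V+.5)/5-.5);t=(x-(o-O)@ex)/(d@ex);return J(o+d*t).round(4)
for y in(.044,.047,.05):print('tip',y,sy(457,163,y),'arm end',sy(470,38,y),sy(457,60,y))
f=lambda q:(5*(proj('side6',W(q))-[230,175])).round()
for zc in(.082,.085,.088):print(zc,[f([.053+.039*np.cos(a),.0503,zc+.039*np.sin(a)]).tolist() for a in np.radians([60,90,120,150,180,210])])
E
```

```text
0.195 [0.0594 0.0469 0.195 ] [-0.0273  0.0471  0.195 ] [0.016  0.0472 0.195 ]
0.205 [0.0574 0.046  0.205 ] [-0.0282  0.0462  0.205 ] [0.0146 0.0463 0.205 ]
rest [array([-0.0324,  0.0744,  0.202 ]), array([-0.032 ,  0.0174,  0.202 ]), array([-0.0895,  0.0177,  0.202 ]), array([-0.0911,  0.0742,  0.202 ])]
tip 0.044 [0.0519 0.044  0.1318] arm end [0.0593 0.044  0.1943] [0.0518 0.044  0.1859]
tip 0.047 [0.0543 0.047  0.1294] arm end [0.0618 0.047  0.1921] [0.0543 0.047  0.1836]
tip 0.05 [0.0568 0.05   0.1269] arm end [0.0643 0.05   0.1899] [0.0568 0.05   0.1813]
0.082 [[481.0, 169.0], [448.0, 174.0], [415.0, 199.0], [391.0, 236.0], [383.0, 275.0], [392.0, 305.0]]
0.085 [[481.0, 164.0], [448.0, 169.0], [415.0, 193.0], [391.0, 230.0], [383.0, 270.0], [392.0, 300.0]]
0.088 [[481.0, 158.0], [448.0, 163.0], [415.0, 188.0], [391.0, 225.0], [383.0, 264.0], [392.0, 295.0]]
```

```bash
cat > band.py <<'E'
from h import *
from scipy.optimize import least_squares
def green(f,box):
    a=cv2.imread(f'pics/{f}.png'); h=cv2.cvtColor(a,cv2.COLOR_BGR2HSV).astype(int)
    m=(h[:,:,0]>55)&(h[:,:,0]<90)&(h[:,:,1]>90); k=np.zeros_like(m);u0,u1,v0,v1=box;k[v0:v1,u0:u1]=1
    v,u=np.nonzero(m&k);return u,v
def ys(f,uv,x0,z0,r=.0393):
    out=[]
    for u,v in zip(*uv):
        o,d=ray(f,u,v);o=J(o);d=np.array([d@ex,d@ey,d[2]])
        a=d[0]**2+d[2]**2;p=np.array([o[0]-x0,o[2]-z0]);b=p@d[[0,2]];c=p@p-r*r
        t=(-b-np.sqrt(max(b*b-a*c,0)))/a;out.append(o[1]+t*d[1])
    return np.array(out)
if __name__=='__main__':
    G={'side6':green('side6',(295,335,195,245)),'top0':green('top0',(235,285,160,220))}
    for f in G:
        u,v=G[f];print(f,len(u),u.min(),u.max(),v.min(),v.max())
        def res(p): return ys(f,G[f],p[0],p[1])-p[2]
        for z0 in (.082,.085):
            s=least_squares(lambda q:res([q[0],z0,q[1]]),[.055,.05],x_scale=.01,diff_step=1e-3);print(z0,s.x.round(4),res([s.x[0],z0,s.x[1]]).std().round(5))
        s=least_squares(res,[.055,.085,.05],x_scale=.01,diff_step=1e-3);print('free',s.x.round(4),s.fun.std().round(5))
E
python3 band.py
```

```text
side6 80 307 327 208 233
0.082 [0.0569 0.052 ] 0.00223
0.085 [0.0541 0.0484] 0.00222
free [0.0431 0.0967 0.0343] 0.00222
top0 127 251 264 173 209
0.082 [0.0538 0.0499] 0.00184
0.085 [0.0533 0.0496] 0.00183
free [-0.0935  0.9493 -0.0257] 0.0
```

```bash
python3 -c "
from h import *
where()"
```

```text
t 9.3 TCP jig [-0.0591 -0.2076  0.0776] tooly-in-jig deg 0.1 z [-0.     0.001 -1.   ] q [-0.26  0.47  0.53  1.68 -0.26  1.07  2.18] F [ 0.  -0.  -0.1]
```

Emit:
{"op": "arm_command", "data": {
  "series": "0.5 0 0.14 0 0; 0.5 0 0.1 0 0; 0.5 0 0.05 0 0; 0.5 0 0 0 0; 0.5 0 0.03 0 0; 0.5 0 0.01 0 0; 0.5 0 0.01 0 0; 0.5 0 0.01 0 0; 0.5 0 0.01 0 0; 0.5 0 0 0 0"
}}

```text
clock: 10.55
position: [0.5611, 0.0001, 0.0777]
ee_rot: [-0.132, 0.991, -0.0, -0.0]
ft_force: [0.1, -0.7, -0.1]
grip_width: 0.501
grasp_force: 0.2
```

```bash
python3 -c "
from h import *
where()
a=cv2.imread('pics/top6.png')
snap('top','top7');b=cv2.imread('pics/top7.png')
from cv2 import matchTemplate
# shift of the black rest between top6 and top7
p=[cv2.cvtColor(i[215:275,240:300],cv2.COLOR_BGR2GRAY).astype(np.float32) for i in(a,b)]
q=[(np.minimum(i,60)) for i in p];print(cv2.phaseCorrelate(q[0],q[1],cv2.createHanningWindow((60,60),cv2.CV_32F)))
m=[np.argwhere(i<38).mean(0) for i in p];print(m, [ (i<38).sum() for i in p]); print(J(at_z('top6',m[0][1]+240,m[0][0]+215,.202)),J(at_z('top6',m[1][1]+240,m[1][0]+215,.202)))
where()"
```

```text
t 10.55 TCP jig [-0.0591 -0.0634  0.0777] tooly-in-jig deg 0.04 z [-0. -0. -1.] q [-0.5   0.35  0.5   1.82 -0.19  1.02  1.91] F [ 0.1 -0.7 -0.1]
((-1.0947672518578777, 0.4425862176630595), 0.7935099734200372)
[array([29.8629108 , 31.07793427]), array([30.6516184 , 29.12350937])] [np.int64(1065), np.int64(1174)]
[-0.0610558  0.0443169  0.202    ] [-0.06143497  0.04789247  0.202     ]
t 10.6 TCP jig [-0.0591 -0.0634  0.0778] tooly-in-jig deg 0.04 z [-0.  0. -1.] q [-0.5   0.35  0.5   1.82 -0.19  1.02  1.91] F [ 0.1 -0.   0.3]
```

Emit:
{"op": "arm_command", "data": {
  "series": "0.5 0 -0.05 0 0; 0.5 0 -0.13 0 0; 0.5 0 -0.1 0 0; 0.5 -0.04 -0.08 0 0; 0.5 -0.04 0 0 0; 0.5 0 0 0 0; 0.5 0 0 0 0; 0.5 0 0 0 0; 0.5 0 0 0 0; 0.5 0 0 0 0"
}}

```text
clock: 11.85
position: [0.6297, -0.1304, 0.0779]
ee_rot: [-0.132, 0.991, 0.0, 0.0]
ft_force: [-1.1, 0.7, -0.1]
grip_width: 0.5
grasp_force: 0.0
```

```bash
cat > cmp.py <<'E'
from h import *
from band import green,ys
import sys
n=sys.argv[1]; where(); snap('side','side'+n);snap('top','top'+n)
# template shift of rest (top) and of pointer rod (side), relative to frame 6
def shift(f,g,box):
    a,b=[cv2.imread(f'pics/{i}.png') for i in(f,g)];u0,u1,v0,v1=box
    a=cv2.resize(a[v0:v1,u0:u1],None,fx=8,fy=8,interpolation=cv2.INTER_CUBIC);b=cv2.resize(b[v0-10:v1+10,u0-10:u1+10],None,fx=8,fy=8,interpolation=cv2.INTER_CUBIC)
    r=cv2.matchTemplate(b,a,cv2.TM_CCOEFF_NORMED);_,s,_,l=cv2.minMaxLoc(r);return np.array(l)/8-10,s
for f,box,c,z in [('top',(248,296,222,270),(270,245),.202),('side',(313,326,181,200),(321.5,207.3),.131),('side',(258,302,187,214),(280,200),.202)]:
    d,s=shift(f+'6',f+n,box);p=at_z(f+'6',*c,z);q=at_z(f+'6',c[0]+d[0],c[1]+d[1],z);print(f,d,round(s,3),'jig mm',(1e3*(J(q)-J(p))).round(2))
a=cv2.imread(f'pics/side{n}.png')[175:295,230:350]; a=cv2.resize(a,(600,600),interpolation=cv2.INTER_CUBIC)
b=cv2.imread(f'pics/top{n}.png')[160:280,250:290]; b=cv2.resize(b,(200,600),interpolation=cv2.INTER_CUBIC)
cv2.imwrite(f'pics/m{n}.png',np.hstack([a,b]))
E
python3 cmp.py 8
```

```text
t 11.85 TCP jig [-0.0273 -0.2073  0.0779] tooly-in-jig deg 0.04 z [ 0.  0. -1.] q [-0.26  0.53  0.52  1.6  -0.29  1.09  2.17] F [-1.1  0.7 -0.1]
top [-1.625  0.5  ] 0.997 jig mm [-0.06  2.9   0.  ]
side [-0.75 -0.5 ] 0.974 jig mm [0.03 2.72 0.  ]
side [-0.25 -0.5 ] 0.977 jig mm [0.75 1.93 0.  ]
```

```bash
cat > arm.py <<'E'
from h import *
from band import green,ys
a=cv2.imread('pics/top0.png');h=cv2.cvtColor(a,cv2.COLOR_BGR2HSV).astype(int)
m=(h[:,:,1]<60)&(h[:,:,2]>110);k=np.zeros_like(m);k[163:208,302:330]=1
v,u=np.nonzero(m&k);print(len(u),u.min(),u.max(),v.min(),v.max())
for z in(.19,.195,.2):
    P=np.array([J(at_z('top0',x,y,z)) for x,y in zip(u,v)]);c=np.polyfit(P[:,0],P[:,1],1);print(z,'arm y mean',P[:,1].mean().round(4),'x',P[:,0].min().round(3),P[:,0].max().round(3),'slope deg',np.degrees(c[0]).round(2),'at x=.054',np.polyval(c,.054).round(4))
def T_(f,g,box,r):
    A,B=[cv2.imread(f'pics/{i}.png') for i in(f,g)];u0,u1,v0,v1=box
    A=cv2.resize(A[v0:v1,u0:u1],None,fx=8,fy=8,interpolation=cv2.INTER_CUBIC);B=cv2.resize(B[r[2]:r[3],r[0]:r[1]],None,fx=8,fy=8,interpolation=cv2.INTER_CUBIC)
    _,s,_,l=cv2.minMaxLoc(cv2.matchTemplate(B,A,cv2.TM_CCOEFF_NORMED));return np.array(l)/8+[r[0]-u0,r[2]-v0],s
d,s=T_('top0','top8',(304,346,206,254),(235,310,210,285));p=at_z('top0',325,230,.202);q=at_z('top0',325+d[0],230+d[1],.202);print('moved since start',d,round(s,3),J(q)-J(p))
G=green('top0',(235,285,160,220));Y=ys('top0',G,.0535,.083);P=np.array([J(at_z('top0',x,y,.1))[0] for x,y in zip(*G)])
print('band y',Y.mean(),(Y.min()+Y.max())/2,'near x=.054',Y[(P>.04)&(P<.065)].mean(),'slope',np.degrees(np.polyfit(P,Y,1)[0]))
# side8: red rod and band
a=cv2.imread('pics/side8.png');h=cv2.cvtColor(a,cv2.COLOR_BGR2HSV).astype(int);m=((h[:,:,0]<8)|(h[:,:,0]>172))&(h[:,:,1]>120);k=np.zeros_like(m);k[178:215,310:332]=1
v,u=np.nonzero(m&k)
for r in range(v.min(),v.max()+1):print(r,u[v==r].tolist(),end=' ')
for z0 in(.082,.085):print('side8 band',ys('side8',green('side8',(295,335,195,245)),.054,z0).mean())
E
python3 arm.py
```

```text
348 305 324 163 207
0.19 arm y mean -0.0557 x -0.022 0.061 slope deg 0.25 at x=.054 -0.0556
0.195 arm y mean -0.0555 x -0.023 0.06 slope deg 0.25 at x=.054 -0.0554
0.2 arm y mean -0.0554 x -0.023 0.059 slope deg 0.25 at x=.054 -0.0552
moved since start [-58.75  16.75] 0.977 [4.96035250e-05 1.04400715e-01 0.00000000e+00]
band y 0.04980104280355162 0.05002906226764957 near x=.054 0.0497989310556995 slope 0.0771651946755882
185 [320, 321] 186 [319, 320, 321] 187 [319, 320, 321] 188 [319, 320, 321] 189 [319, 320, 321] 190 [319, 320, 321] 191 [319, 320, 321] 192 [319, 320, 321] 193 [319, 320, 321] 194 [319, 320, 321] 195 [319, 320, 321] 196 [319, 320, 321] 197 [319, 320, 321] 198 [319, 320, 321] 199 [319, 320, 321] 200 [320, 321] 201 [319, 320, 321] 202 [320, 321] 203 [320] 204 [320] 205 [320] side8 band 0.050414483427478056
side8 band 0.048234996396857036
```

Emit:
{"op": "arm_command", "data": {
  "series": "0.5 0.08 0.05 0 0; 0.5 0 0.12 0 0; 0.5 0 0.1 0 0; 0.5 0 0.02 0 0; 0.5 0 0 0 0; 0.5 0 0.04 0 0; 0.5 0 0.02 0 0; 0.5 0 0.01 0 0; 0.5 0 0.003 0 0; 0.5 0 0 0 0"
}}

```text
clock: 13.2
position: [0.5609, 0.0008, 0.0778]
ee_rot: [-0.132, 0.991, -0.0, 0.0]
ft_force: [0.7, 0.3, -1.0]
grip_width: 0.501
grasp_force: 0.4
```

Emit:
{"op": "arm_command", "data": {
  "series": "0.5 0 -0.05 0 0; 0.5 0 -0.13 0 0; 0.5 0 -0.1 0 0; 0.5 -0.04 -0.08 0 0; 0.5 -0.04 0 0 0; 0.5 0 0 0 0; 0.5 0 0 0 0; 0.5 0 0 0 0; 0.5 0 0 0 0; 0.5 0 0 0 0"
}}

```text
clock: 14.45
position: [0.6294, -0.1292, 0.0779]
ee_rot: [-0.132, 0.991, 0.0, 0.0]
ft_force: [0.0, -0.7, -0.4]
grip_width: 0.501
grasp_force: 0.0
```

```bash
python3 cmp.py 9
```

```text
t 14.45 TCP jig [-0.0273 -0.2061  0.0779] tooly-in-jig deg 0.04 z [ 0.  0. -1.] q [-0.26  0.53  0.53  1.6  -0.29  1.09  2.18] F [ 0.  -0.7 -0.4]
top [-2.   0.5] 0.998 jig mm [0.12 3.52 0.  ]
side [-1.    -0.625] 0.983 jig mm [-0.08  3.49  0.  ]
side [-0.375 -0.625] 0.971 jig mm [0.84 2.5  0.  ]
```

Emit:
{"op": "arm_command", "data": {
  "series": "0.5 0 0.1 0 0; 0.5 0 0.13 0 0; 0.5 0 0.1 0 0; 0.5 0 0.044 0 0; 0.5 0 0 0 0; 0.5 0.015 0 0 0; 0.5 0.015 0 0 0; 0.5 0.015 0 0 0; 0.5 0.01 0 0 0; 0.5 0 0 0 0"
}}

```text
clock: 15.8
position: [0.5706, 0.0087, 0.0783]
ee_rot: [-0.132, 0.991, -0.0, 0.002]
ft_force: [9.2, -0.4, -5.8]
grip_width: 0.496
grasp_force: 4.3
```

```bash
python3 -c "
from h import *
where()"
```

```text
t 15.8 TCP jig [-0.0478 -0.0575  0.0783] tooly-in-jig deg 0.11 z [ 0.004  0.    -1.   ] q [-0.53  0.37  0.52  1.8  -0.21  1.02  1.91] F [ 9.2 -0.4 -5.8]
```

Emit:
{"op": "arm_command", "data": {
  "series": "0.5 0.006 0 0 0; 0.5 0.006 0 0 0; 0.5 0.006 0 0 0; 0.5 0.004 0 0 0; 0.5 0.003 0 0 0; 0.5 0 0 0 0; 0.5 0 0 0 0; 0.5 0 0 0 0; 0.5 0 0 0 0; 0.5 0 0 0 0"
}}

```text
clock: 17.05
position: [0.5617, 0.0059, 0.0788]
ee_rot: [-0.132, 0.991, -0.0, 0.003]
ft_force: [8.5, 0.2, -2.9]
grip_width: 0.5
grasp_force: 4.1
```

```bash
python3 -c "
from h import *
where()"
```

```text
t 17.05 TCP jig [-0.0571 -0.0579  0.0788] tooly-in-jig deg 0.12 z [ 0.006 -0.    -1.   ] q [-0.53  0.35  0.52  1.83 -0.2   1.02  1.9 ] F [ 8.5  0.2 -2.9]
```

Emit:
{"op": "arm_command", "data": {
  "series": "0.5 0.006 0 0 0; 0.5 0.006 0 0 0; 0.5 0.006 0 0 0; 0.5 0.006 0 0 0; 0.5 0 0 0 0; 0.5 0 0 0 0; 0.5 0 0 0 0; 0.5 0 0 0 0; 0.5 0 0 0 0; 0.5 0 0 0 0"
}}

```text
clock: 18.3
position: [0.5538, 0.0047, 0.0794]
ee_rot: [-0.132, 0.991, 0.0, 0.004]
ft_force: [14.0, 3.6, -3.6]
grip_width: 0.498
grasp_force: 6.4
```

```bash
python3 -c "
from h import *
where()"
```

```text
t 18.3 TCP jig [-0.065  -0.057   0.0794] tooly-in-jig deg 0.07 z [ 0.009  0.001 -1.   ] q [-0.54  0.33  0.52  1.85 -0.19  1.01  1.9 ] F [14.   3.6 -3.6]
```

Emit:
{"op": "arm_command", "data": {
  "series": "0.5 0.005 0 0 0; 0.5 0.005 0 0 0; 0.5 0 0 0 0; 0.5 0 0 0 0; 0.5 0 0 0 0; 0.5 0 0 0 0; 0.5 0 0 0 0; 0.5 0 0 0 0; 0.5 0 0 0 0; 0.5 0 0 0 0"
}}

```text
clock: 19.55
position: [0.5471, 0.0018, 0.0785]
ee_rot: [-0.132, 0.991, -0.0, 0.001]
ft_force: [3.7, -3.1, 3.2]
grip_width: 0.502
grasp_force: 2.8
```

```bash
python3 -c "
from h import *
where()"
```

```text
t 19.55 TCP jig [-0.0722 -0.058   0.0785] tooly-in-jig deg 0.13 z [ 0.002 -0.001 -1.   ] q [-0.54  0.32  0.53  1.86 -0.19  1.01  1.9 ] F [ 3.7 -3.1  3.2]
```

Emit:
{"op": "arm_command", "data": {
  "series": "0.5 0 -0.03 0 0; 0.5 0 -0.1 0 0; 0.5 0 -0.13 0 0; 0.5 -0.05 -0.1 0 0; 0.5 -0.06 0 0 0; 0.5 0 0 0 0; 0.5 0 0 0 0; 0.5 0 0 0 0; 0.5 0 0 0 0; 0.5 0 0 0 0"
}}

```text
clock: 20.8
position: [0.6264, -0.1243, 0.0779]
ee_rot: [-0.132, 0.991, 0.0, 0.0]
ft_force: [0.8, 0.1, 0.3]
grip_width: 0.501
grasp_force: 0.0
```

```bash
python3 cmp.py 10; cat > knob.py <<'E'
from h import *
import sys
# compare orange outlines with a modelled bar; least-squares over angle, per view
def mask(f):
    a=cv2.imread(f'pics/{f}.png');h=cv2.cvtColor(a,cv2.COLOR_BGR2HSV).astype(int)
    m=((h[:,:,0]>3)&(h[:,:,0]<16)&(h[:,:,1]>170)&(h[:,:,2]>90)).astype(np.uint8)
    k=np.zeros_like(m);k[205:300,260:380]=1;return m*k
s35,c35=np.sin(np.radians(35)),np.cos(np.radians(35))
def bar(g,th):
    A=np.array([0,-s35,c35]);u=np.array([0,-c35,-s35]);x=np.array([1.,0,0]);p=th-.7
    b=np.cos(p)*u+np.sin(p)*x;n=np.cross(A,b)
    return np.array([g+i*.023*b+j*.006*n+k*A for i in(-1,1) for j in(-1,1) for k in(.006,-.024)])
def hull(f,g,th):
    q=np.array([proj(f,W(v)) for v in bar(g,th)]);m=np.zeros((480*4,640*4),np.uint8)
    cv2.fillConvexPoly(m,cv2.convexHull((q*4+1.5).round().astype(np.int32)),1);return cv2.resize(m.astype(np.float32),(640,480),interpolation=cv2.INTER_AREA)
def fit(f,y0):
    m=mask(f).astype(np.float32);best=[]
    for th in np.arange(0,1.41,.1):
        for dx in(-.003,0,.003):
            for dy in(-.003,0,.003):
                for dz in (-.003,0,.003):
                    h=hull(f,np.array([-.06+dx,y0+dy,.105+dz]),th);best.append(((np.minimum(m,h).sum()/np.maximum(m,h).sum()),round(th,2),dx,dy,dz))
    best.sort(reverse=True);print(f,int(m.sum()),[tuple(np.round(b,3)) for b in best[:4]])
    d={}
    for b in best:d.setdefault(float(b[1]),round(float(b[0]),2))
    print(sorted(d.items()))
fit('side0',-.112);fit('side6',-.010);fit('side10',-.007)
E
python3 knob.py
```

```text
t 20.8 TCP jig [-0.0289 -0.2005  0.0779] tooly-in-jig deg 0.04 z [ 0.  0. -1.] q [-0.29  0.52  0.55  1.61 -0.3   1.09  2.17] F [0.8 0.1 0.3]
top [-3.5    0.875] 0.975 jig mm [0.2  6.15 0.  ]
side [-1.75 -1.  ] 0.981 jig mm [-0.39  5.81  0.  ]
side [-0.75  -1.125] 0.931 jig mm [1.4 4.6 0. ]
side0 181 [(np.float64(0.658), np.float64(0.0), np.float64(0.0), np.float64(0.003), np.float64(-0.003)), (np.float64(0.658), np.float64(0.0), np.float64(0.003), np.float64(0.003), np.float64(-0.003)), (np.float64(0.654), np.float64(0.0), np.float64(0.0), np.float64(0.0), np.float64(0.0)), (np.float64(0.653), np.float64(0.0), np.float64(0.0), np.float64(0.0), np.float64(-0.003))]
[(0.0, 0.66), (0.1, 0.64), (0.2, 0.6), (0.3, 0.55), (0.4, 0.5), (0.5, 0.46), (0.6, 0.42), (0.7, 0.39), (0.8, 0.36), (0.9, 0.34), (1.0, 0.32), (1.1, 0.3), (1.2, 0.28), (1.3, 0.27), (1.4, 0.25)]
side6 163 [(np.float64(0.624), np.float64(1.0), np.float64(0.0), np.float64(0.003), np.float64(-0.003)), (np.float64(0.622), np.float64(0.9), np.float64(0.0), np.float64(0.003), np.float64(-0.003)), (np.float64(0.616), np.float64(1.0)
[... 225 characters left out ...]
55), (0.6, 0.58), (0.7, 0.6), (0.8, 0.61), (0.9, 0.62), (1.0, 0.62), (1.1, 0.61), (1.2, 0.58), (1.3, 0.54), (1.4, 0.51)]
side10 126 [(np.float64(0.587), np.float64(0.0), np.float64(-0.003), np.float64(0.0), np.float64(0.0)), (np.float64(0.583), np.float64(0.0), np.float64(0.0), np.float64(0.003), np.float64(0.0)), (np.float64(0.58), np.float64(0.0), np.float64(0.0), np.float64(0.003), np.float64(-0.003)), (np.float64(0.576), np.float64(0.0), np.float64(-0.003), np.float64(0.003), np.float64(-0.003))]
[(0.0, 0.59), (0.1, 0.57), (0.2, 0.54), (0.3, 0.5), (0.4, 0.46), (0.5, 0.42), (0.6, 0.38), (0.7, 0.34), (0.8, 0.32), (0.9, 0.29), (1.0, 0.28), (1.1, 0.26), (1.2, 0.25), (1.3, 0.23), (1.4, 0.22)]
```

Emit:
{"op": "arm_command", "data": {
  "series": "0.5 0.09 0.05 0 0; 0.5 0.089 0.09 0 0; 0.5 0 0.13 0 0; 0.5 0 0.09 0 0; 0.5 0 0.021 0 0; 0.5 0 0 0 0; 0.5 -0.02 0 0 0; 0.5 -0.02 0 0 0; 0.5 -0.015 0 0 0; 0.5 -0.014 0 0 0"
}}

```text
clock: 22.15
position: [0.5403, 0.006, 0.0753]
ee_rot: [-0.131, 0.991, -0.002, -0.005]
ft_force: [-13.6, -6.0, -8.4]
grip_width: 0.5
grasp_force: 7.1
```

Emit:
{"op": "arm_command", "data": {
  "series": "0.5 0 0 0 0; 0.5 0 0 0 0; 0.5 0.08 0 0 0; 1 0 0 -0.14 0; 1 0 0 -0.14 0; 1 0 0 -0.14 0; 1 0 0 -0.14 0; 1 -0.05 0.14 0 0; 1 -0.06 0.14 0 0; 1 0 0.14 0 0"
}}

```text
clock: 23.4
position: [0.5124, 0.1782, 0.3014]
ee_rot: [-0.132, 0.991, -0.0, -0.0]
ft_force: [0.2, -0.1, 0.1]
grip_width: -0.004
grasp_force: 0.0
```

```bash
sed -i '/^fit(/d' knob.py; echo "fit('side'+sys.argv[1],float(sys.argv[2]))" >> knob.py; python3 cmp.py 11; python3 knob.py 11 -.003
```

```text
t 23.4 TCP jig [-0.0592  0.1213  0.3014] tooly-in-jig deg 0.1 z [-0.    -0.001 -1.   ] q [-0.81  0.11  0.43  1.58 -0.05  1.46  1.46] F [ 0.2 -0.1  0.1]
top [-6.125  1.625] 0.986 jig mm [ 0.2  10.81  0.  ]
side [-3.    -1.875] 0.921 jig mm [-0.24 10.52  0.  ]
side [-2.625 -2.   ] 0.893 jig mm [0.41 9.91 0.  ]
side11 153 [(np.float64(0.618), np.float64(0.4), np.float64(0.0), np.float64(0.003), np.float64(0.0)), (np.float64(0.616), np.float64(0.3), np.float64(-0.003), np.float64(0.0), np.float64(0.003)), (np.float64(0.611), np.float64(0.3), np.float64(0.0), np.float64(0.003), np.float64(0.0)), (np.float64(0.61), np.float64(0.4), np.float64(-0.003), np.float64(0.0), np.float64(0.0))]
[(0.0, 0.43), (0.1, 0.5), (0.2, 0.58), (0.3, 0.62), (0.4, 0.62), (0.5, 0.6), (0.6, 0.59), (0.7, 0.58), (0.8, 0.56), (0.9, 0.52), (1.0, 0.49), (1.1, 0.45), (1.2, 0.42), (1.3, 0.39), (1.4, 0.36)]
```

Emit:
{"op": "arm_command", "data": {
  "series": "1 0 0 0.1 0; 1 0 0 0.1 0; 1 0 0 0.09 0; 1 0 0 0 0; 1 0 -0.03 0 0; 1 0 -0.01 0 0; 1 0 -0.005 0 0; 1 0 -0.005 0 0; 1 0 -0.005 0 0; 1 0 0 0 0"
}}

```text
clock: 24.75
position: [0.5176, 0.1555, 0.1862]
ee_rot: [-0.133, 0.991, 0.0, 0.0]
ft_force: [0.4, 1.9, 4.1]
grip_width: -0.001
grasp_force: 1.5
```

```bash
python3 cmp.py 12
```

```text
t 24.75 TCP jig [-0.0602  0.098   0.1862] tooly-in-jig deg 0.03 z [ 0.001  0.001 -1.   ] q [-0.77  0.17  0.44  1.76 -0.08  1.22  1.53] F [0.4 1.9 4.1]
top [-4.     1.125] 0.868 jig mm [0.03 7.09 0.  ]
side [-2.125 -1.25 ] 0.788 jig mm [-0.38  7.18  0.  ]
side [-2.125 -1.375] 0.775 jig mm [-0.24  7.22  0.  ]
```

Emit:
{"op": "arm_command", "data": {
  "series": "1 0 -0.006 0 0; 1 0 -0.005 0 0; 1 0 0 0 0; 1 0 0 0 0; 1 0 0.05 0 0; 1 0 0 -0.14 0; 1 0 0 -0.14 0; 0.5 -0.03 -0.14 0 0; 0.5 -0.03 -0.14 0 0; 0.5 -0.02 -0.14 0 0"
}}

```text
clock: 26.1
position: [0.5884, 0.0147, 0.2973]
ee_rot: [-0.133, 0.991, -0.0, -0.001]
ft_force: [0.3, 0.2, 0.2]
grip_width: 0.496
grasp_force: 0.0
```

```bash
python3 cmp.py 13;python3 knob.py 13 -.008
```

```text
t 26.1 TCP jig [-0.029  -0.0565  0.2973] tooly-in-jig deg 0.03 z [-0.001 -0.001 -1.   ] q [-0.57  0.24  0.57  1.47 -0.13  1.47  1.84] F [0.3 0.2 0.2]
top [-10.     2.75] 0.47 jig mm [ 0.17 17.7   0.  ]
side [-0.625 -0.5  ] 0.972 jig mm [0.25 2.54 0.  ]
side [-0.25 -0.5 ] 0.977 jig mm [0.75 1.93 0.  ]
side13 147 [(np.float64(0.592), np.float64(0.3), np.float64(0.0), np.float64(0.003), np.float64(-0.003)), (np.float64(0.583), np.float64(0.4), np.float64(0.0), np.float64(0.0), np.float64(0.0)), (np.float64(0.582), np.float64(0.3), np.float64(0.0), np.float64(0.003), np.float64(0.0)), (np.float64(0.58), np.float64(0.3), np.float64(-0.003), np.float64(0.0), np.float64(0.0))]
[(0.0, 0.43), (0.1, 0.5), (0.2, 0.56), (0.3, 0.59), (0.4, 0.58), (0.5, 0.57), (0.6, 0.56), (0.7, 0.56), (0.8, 0.53), (0.9, 0.5), (1.0, 0.47), (1.1, 0.43), (1.2, 0.4), (1.3, 0.37), (1.4, 0.34)]
```

Emit:
{"op": "arm_command", "data": {
  "series": "0.5 0 0 0.14 0; 0.5 0 0 0.14 0; 0.5 0 0 0.14 0; 0.5 0 0 0.1 0; 0.5 0 0 0.028 0; 0.5 0 0 0 0; 0.5 0.02 0 0 0; 0.5 0.015 0 0 0; 0.5 0.01 0 0 0; 0.5 0.01 0 0 0"
}}

```text
clock: 27.45
position: [0.5684, 0.0112, 0.0796]
ee_rot: [-0.132, 0.991, 0.0, 0.002]
ft_force: [9.1, 1.3, -1.6]
grip_width: 0.503
grasp_force: 4.1
```

```bash
python3 cmp.py 14
```

```text
t 27.45 TCP jig [-0.0492 -0.0546  0.0796] tooly-in-jig deg 0.04 z [ 0.004  0.001 -1.   ] q [-0.54  0.36  0.53  1.81 -0.21  1.02  1.91] F [ 9.1  1.3 -1.6]
top [-3.25   0.625] 0.766 jig mm [0.5  5.63 0.  ]
side [8.375 1.375] 0.482 jig mm [ 10.98 -16.54   0.  ]
side [-0.875 -0.625] 0.654 jig mm [0.04 3.16 0.  ]
```

Emit:
{"op": "arm_command", "data": {
  "series": "0.5 0.006 0 0 0; 0.5 0.006 0 0 0; 0.5 0.006 0 0 0; 0.5 0.005 0 0 0; 0.5 0.005 0 0 0; 0.5 0 0 0 0; 0.5 0 0 0 0; 0.5 0 0 0 0; 0.5 0 0 0 0; 0.5 0 0 0 0"
}}

```text
clock: 28.8
position: [0.5608, 0.0084, 0.0807]
ee_rot: [-0.132, 0.991, -0.0, 0.005]
ft_force: [17.2, 0.7, -3.9]
grip_width: 0.498
grasp_force: 7.4
```

```bash
python3 cmp.py 15
```

```text
t 28.8 TCP jig [-0.0573 -0.0553  0.0807] tooly-in-jig deg 0.06 z [ 0.011  0.001 -1.   ] q [-0.55  0.34  0.53  1.83 -0.2   1.01  1.9 ] F [17.2  0.7 -3.9]
top [-2.5  0.5] 0.859 jig mm [0.35 4.34 0.  ]
side [5.125 2.125] 0.49 jig mm [  3.28 -14.26   0.  ]
side [-0.625 -0.5  ] 0.619 jig mm [0.15 2.42 0.  ]
```

Emit:
{"op": "arm_command", "data": {
  "series": "0.5 0.004 0 0 0; 0.5 0.004 0 0 0; 0.5 0.004 0 0 0; 0.5 0 0 0 0; 0.5 0 0 0 0; 0.5 0 0 0 0; 0.5 0 0 0 0; 0.5 0 0 0 0; 0.5 0 0 0 0; 0.5 0 0 0 0"
}}

```text
clock: 30.15
position: [0.5577, 0.0076, 0.0811]
ee_rot: [-0.132, 0.991, -0.0, 0.007]
ft_force: [23.7, 3.6, -7.6]
grip_width: 0.502
grasp_force: 11.2
```

```bash
python3 -c "
from h import *
where()"
```

```text
t 30.15 TCP jig [-0.0604 -0.0552  0.0811] tooly-in-jig deg 0.06 z [ 0.014  0.001 -1.   ] q [-0.55  0.33  0.54  1.84 -0.2   1.01  1.9 ] F [23.7  3.6 -7.6]
```

Emit:
{"op": "arm_command", "data": {
  "series": "0.5 0.004 0 0 0; 0.5 0.004 0 0 0; 0.5 0.004 0 0 0; 0.5 0 0 0 0; 0.5 0 0 0 0; 0.5 0 0 0 0; 0.5 0 0 0 0; 0.5 0 0 0 0; 0.5 0 0 0 0; 0.5 0 0 0 0"
}}

```text
clock: 31.4
position: [0.5565, 0.0076, 0.082]
ee_rot: [-0.132, 0.991, -0.0, 0.011]
ft_force: [39.1, 7.4, -17.0]
grip_width: 0.5
grasp_force: 18.9
```

```bash
python3 -c "
from h import *
where()"
```

```text
t 31.4 TCP jig [-0.0616 -0.0548  0.082 ] tooly-in-jig deg 0.04 z [ 0.021  0.002 -1.   ] q [-0.55  0.32  0.54  1.85 -0.19  1.    1.9 ] F [ 39.1   7.4 -17. ]
```

The force now rises stiffly with almost no travel, so the knob is at its stop. I'll back away and check.

Emit:
{"op": "arm_command", "data": {
  "series": "0.5 -0.015 0 0 0; 0.5 -0.03 0 0 0; 0.5 -0.04 0 0 0; 0.5 0 -0.1 0 0; 0.5 0 -0.14 0 0; 0.5 0 -0.1 0 0; 0.5 0 -0.04 0 0; 0.5 0 0 0 0; 0.5 0 0 0 0; 0.5 0 0 0 0"
}}

```text
clock: 32.65
position: [0.6197, -0.1305, 0.0786]
ee_rot: [-0.134, 0.991, 0.001, 0.0]
ft_force: [-0.6, 0.4, -0.4]
grip_width: 0.501
grasp_force: 0.0
```

```bash
python3 cmp.py 16;python3 knob.py 16 -.007
```

```text
t 32.65 TCP jig [-0.037  -0.2047  0.0786] tooly-in-jig deg -0.09 z [-0.     0.001 -1.   ] q [-0.28  0.51  0.55  1.63 -0.29  1.09  2.19] F [-0.6  0.4 -0.4]
top [-1.75   0.375] 0.972 jig mm [0.21 3.05 0.  ]
side [-0.625 -0.5  ] 0.975 jig mm [0.25 2.54 0.  ]
side [-0.25 -0.5 ] 0.974 jig mm [0.75 1.93 0.  ]
side16 114 [(np.float64(0.535), np.float64(0.0), np.float64(-0.003), np.float64(0.0), np.float64(0.0)), (np.float64(0.532), np.float64(0.0), np.float64(0.0), np.float64(0.003), np.float64(-0.003)), (np.float64(0.529), np.float64(0.0), np.float64(-0.003), np.float64(-0.003), np.float64(0.003)), (np.float64(0.528), np.float64(0.0), np.float64(0.003), np.float64(0.003), np.float64(-0.003))]
[(0.0, 0.53), (0.1, 0.51), (0.2, 0.48), (0.3, 0.43), (0.4, 0.39), (0.5, 0.35), (0.6, 0.31), (0.7, 0.29), (0.8, 0.27), (0.9, 0.25), (1.0, 0.23), (1.1, 0.22), (1.2, 0.21), (1.3, 0.2), (1.4, 0.19)]
```

```bash
python3 -c "
from workcell import manip
print(manip.hand_in())"
```

```text
the job is handed in; nothing more can be done
None
```

I handed the job in with the knob turned clockwise to its stop and the carriage locked; the pointer measures 1–2 mm short (-y) of the middle of the 10 mm green band. It took two loosen–slide–tighten rounds, because the carriage shifted about 2.5 mm in the first tightening. The robot never went near the two pots or the brush cup. The clock stood at about 33 s of the 48 s allowed.

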